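Set out the hall shelf's charging corner

ROBOT

A 6-joint arm with a two-finger parallel gripper is mounted at the origin on the work surface. World frame = base frame: x ahead of the robot, y to its left, z up, the work surface at z = 0. Lengths are in m, angles in rad, forces in N, time in s.
With the tool pointing down it reaches from about 0.275 to 0.825 m from the base axis. Payload 5.2 kg.
Tool frame: the origin (TCP) lies midway between the tips of the shut fingers; the grasp point (between the pads) lies 19 mm behind it; z points along the fingers, y is the line along which they close (so a half turn about z gives the same grasp; the last joint's range is limited). The gripper opens to 93 mm and grips with 3 to 60 N. Pads are 15 mm wide; open, the fingers measure 128 mm over their backs; the gripper's body (75 mm by 188 mm) begins 65 mm behind the grasp point.
Start: joints at [-1.339, 0.259, 1.535, -0, 1.348, -0.203], TCP at [0.232, -0.499, 0.219] pointing down, gripper open.
Joint ranges: [-3.14, 3.14], [-0.91, 2.08], [0.19, 2.58], [-1.22, 4.36], [0.22, 2.71], [-3.12, 3.12]. Speed limits (rad/s): [2.57, 2.57, 3.14, 3.14, 3.14, 3.14].

INTERFACE

Orientations are given as a unit quaternion [x, y, z, w].
In Python, from cell import sensors, camera, arm, find_in gives the robot as it stands.
- The arm moves only by the shell command python3 -m creep 'ROWS' [FORCE]. ROWS is text: rows parted by semicolons, each of 7 numbers parted by spaces: the shift along the tool's x, y, z each as a share of 20 cm, from -1 to 1, then the turn, a rotation vector about the tool's x, y, z each as a share of 45 degrees, from -1 to 1, then the opening, from 0 (shut) to 1 (fully open). In form: dx dy dz rx ry rz grip; .... A call has 1 to 8 rows; each row is the pose to reach, as a shift and turn from the pose commanded when the call began, along the tool's axes at that moment; what a row does not reach only later rows make up. A row lasts 1/12 s, in which the tool goes at most 41.7 mm and 7.16 degrees, less where a joint would pass 70% of its speed; a pose out of reach is approached as far as the arm can. A call with a number of a shift or a turn outside -1 to 1 is refused whole. A call with a gripper value outside its range is refused whole. The fingers move at their own pace and stop on an object; FORCE is the grip in N (left out, the last holds). Time passes only in rows, so rows that repeat a pose let the fingers close. It gives the time, the measured TCP pose, the force, the opening and the grip force at its end, in the units of the state.
- sensors.get_obs(): the state, without advancing time (a new reading comes with each control period).
- camera(name): name is "scene" or "top"; returns a dict with "color" (480x640x3 uint8, blue, green, red), "mtx" (3x3 intrinsics, pixels), "xyz" and "attitude" of the camera in the world. Camera axes: x right, y up, looking along -z (the intrinsics and any distortion apply to the point x, -y, -z); pixel columns grow to the right and rows downward; lengths in m; the calibration is good to about 2 mm. A picture is of the moment at which its call begins. There is no depth.
- arm.sign_off(): hands the job in; it is judged then, once.
Trained networks look in a picture, given as the dict that the camera call returned (one of the last four; its "shot" number tells which), for a name from the list of things; names that differ only in an ending like _2 or _b are one class to them, and where a whole thing is asked for, a point or a joint stands for the part that bears it (a point fixed in the world has none). Each returns a list of dicts, best first, with "p" (0 to 1); they miss things now and then, are a little off and sometimes report something else, mostly with a low value. They report only what shows in the picture. A call takes as long as a camera call. They do not tell look-alikes from the thing itself.
- find_in(thing, picture): "extent" ([left, top, width, height] in pixels, round what is visible of it).
The state is a dict: "time": time; "joints": joint angles; "qvel": joint speeds; "joint_torque": joint torques, N m; "tool_pos": TCP position; "ee_rot": TCP orientation; "force": force on the tool from outside, world axes, zero at the start; "wrist_torque": the same for the moment, N m; "gripper_width": finger opening in m; "grasp_force": force on a finger pad.
Only numpy, scipy, OpenCV 4.12 (cv2) and the standard library are available. Lean on these libraries where they do the work, as an engineer would, in place of code of your own. Each camera call takes 0.05 s, during which the arm holds its last target. There are 200 camera calls.

TASK

Tidy the hall shelf for the night: stand the orange cell upright on the middle of the charger dock's round black pad, and stand the empty jam jar squarely beside the dock's left side (left as the robot sees it), in line with its middle and about three centimetres clear of it, with the globe bulb set gently in the jar's mouth, metal cap down and upright. Stand the blue cell upright straight behind the steel key bowl (towards the shelf's far edge), also about three centimetres clear of it. Leave the bowl, the flip-top bin, the black glasses case and the brown wallet where they are.

Things in the scene. Friction and masses are not known exactly. Their poses are not given: they have to be found in the camera images.
- dock: grey charger dock, a slab 90 x 90 mm, 22 mm high, fixed. Origin at the centre of its underside; z up, -x its front (towards the robot), +x its back, +y its left side; turned by at most 0.3 rad. A round black charging pad, 50 mm wide, lies at its centre, top 24 mm above the origin. A green button (12 mm wide, top 26 mm up) sits 35 mm in front of the pad's centre.
- jar: empty clear glass jam jar without lid, straight round, 58 mm outer diameter, 66 mm high, wall 4 mm (mouth 50 mm), a small plain paper label on one side, about 160 g. Origin at the centre of its underside, z up through the mouth.
- bulb: white globe bulb: a 56 mm ball over a metal screw cap (26 mm wide), 70 g. Origin at the ball's centre; z up = cap down. The cap's tip is 58 mm below the origin. It starts standing cap down on the shelf, loose in the cork ring (lift straight up). Set in the jar's mouth, the ball rests on the rim, its centre 13 mm above the rim (79 mm above the jar's underside), the cap hanging free.
- cell_orange: orange cylindrical rechargeable cell standing on end, 26 mm diameter, 50 mm high with its steel tip on top, about 80 g. Origin at the centre of its underside, z up through the tip.
- cell_blue: blue cylindrical rechargeable cell standing on end, same size as the orange one: 26 mm diameter, 50 mm high, about 80 g. Origin at the centre of its underside, z up through the tip.
- bowl: round steel key bowl, 110 mm across the rim, 45 mm high, 400 g, loose. Origin at the centre of its underside, axes parallel to the world's (x towards the shelf's far edge). Must stay where it is.
- ring: cork ring, fixed to the shelf, 76 mm outer and 33 mm inner diameter, 26 mm high, in which the bulb stands at the start. Origin at the centre of its underside.
- bin: bystander: pale green round flip-top bin, 136 mm across, 155 mm high, loose. Origin at the centre of its underside.
- case: bystander: black glasses case with a brass line, 160 x 65 x 45 mm (long side along its x), loose. Origin at the centre of its underside.
- wallet: bystander: brown wallet, 65 x 90 x 14 mm, lying flat, loose. Origin at the centre of its underside.
Mind the look-alikes: they are no part of the job. Leave any green or yellow look-alike of the jar alone.

How it is judged:
At the end, for the whole second after the job is handed in: At rest: orange cell upright (0.15 rad) within 12 mm of the pad's centre; jar upright, 15-45 mm clear of the dock's left side, within 15 mm of its middle line; bulb in its mouth, cap down (0.3 rad), within 8 mm of its axis; blue cell upright, 15-45 mm behind the bowl, within 15 mm sideways (horizontal distance between cell_orange and dock below 0.012 m and z of cell_orange in the frame of dock between 0.02 and 0.03 m and angle between each of cell_orange, cell_blue's own z axis and vertical below 0.15 rad and x of jar in the frame of dock between -0.015 and 0.015 m and y of jar in the frame of dock between 0.089 and 0.119 m and height (world z) of each of jar, cell_blue below 0.006 m and angle between jar's own z axis and vertical below 0.1 rad and horizontal distance between bulb and jar below 0.008 m and z of bulb in the frame of jar between 0.072 and 0.086 m and angle between bulb's own z axis and vertical below 0.3 rad and x of cell_blue in the frame of bowl between 0.083 and 0.113 m and y of cell_blue in the frame of bowl between -0.015 and 0.015 m and linear speed of each of cell_orange, cell_blue, jar, bulb below 0.02 m/s); the robot touches nothing.
It fails at once if the key bowl is moved by more than 15 mm (distance of bowl from where it was at the start of the episode above 0.015 m).
It fails at once if the bin is moved by more than 15 mm (distance of bin from where it was at the start of the episode above 0.015 m).
It fails at once if the glasses case is moved by more than 15 mm (distance of case from where it was at the start of the episode above 0.015 m).
It fails at once if the wallet is moved by more than 15 mm (distance of wallet from where it was at the start of the episode above 0.015 m).
It fails at once if the bulb is knocked or pressed hard on the jar (over 40 N) (contact force between bulb and jar above 40 N).
It also fails if it takes over 114 s, if anything falls off the work surface, if the arm or the gripper's body presses on something with over 40 N, if the wrist force passes 120 N, or if a joint passes its speed limit or range.

## Working session

There is one attempt and no reset: what is moved stays moved. The work goes in short steps, Python scripts to look and compute and a shell command to move; the robot and the scene stay as the last step left them, time stands still between calls to the robot, and variables do not carry over. Pictures are saved under pics/ and viewed, at most 14 in all, crops included, and the job is handed in when it is done.

```bash
mkdir -p pics; ls
cat > h.py <<'E'
import numpy as np, cv2
from scipy.spatial.transform import Rotation as R
from cell import sensors, camera, arm, find_in
def ray(c,u,v):
    K=np.array(c["mtx"],float); d=np.linalg.inv(K)@[u,v,1]; d=np.array([d[0],-d[1],-d[2]])
    a=np.array(c["attitude"],float); M=a if a.shape==(3,3) else R.from_quat(a).as_matrix()
    return np.array(c["xyz"],float), M@d
def at(c,u,v,z):
    o,d=ray(c,u,v); return o+d*(z-o[2])/d[2]
E
python3 - <<'E'
from h import *
for n in ["top","scene"]:
    c=camera(n); cv2.imwrite(f"pics/{n}0.png",c["color"]); print(n,[ (k,v) for k,v in c.items() if k!="color"])
    for t in ["dock","jar","bulb","cell_orange","cell_blue","bowl","ring","bin","case","wallet"]:
        print(t,[(np.round(r["extent"]).tolist(),round(r["p"],2)) for r in find_in(t,c)])
print(sensors.get_obs())
E
```

```text
pics
top [('mtx', array([[555.91209422,   0.        , 319.84405587],
       [  0.        , 555.91209422, 238.21508196],
       [  0.        ,   0.        ,   1.        ]])), ('xyz', array([0.38448251, 0.01665519, 1.35811788])), ('attitude', array([-0.03421149,  0.04783534,  0.71020957, -0.70152955])), ('shot', 1)]
dock [([352.0, 204.0, 45.0, 43.0], 0.57), ([405.0, 262.0, 31.0, 37.0], 0.16)]
jar [([257.0, 321.0, 29.0, 25.0], 0.9), ([213.0, 296.0, 27.0, 25.0], 0.86), ([312.0, 310.0, 23.0, 24.0], 0.7), ([178.0, 236.0, 29.0, 30.0], 0.6), ([268.0, 267.0, 24.0, 29.0], 0.58), ([309.0, 154.0, 37.0, 26.0], 0.58)]
bulb [([413.0, 266.0, 24.0, 26.0], 0.67)]
cell_orange [([345.0, 278.0, 10.0, 9.0], 0.62)]
cell_blue [([202.0, 275.0, 14.0, 10.0], 0.58)]
bowl [([224.0, 205.0, 47.0, 46.0], 0.81)]
ring [([406.0, 260.0, 30.0, 34.0], 0.92), ([343.0, 278.0, 10.0, 8.0], 0.17)]
bin [([470.0, 161.0, 78.0, 67.0], 0.69), ([203.0, 277.0, 13.0, 11.0], 0.31)]
case [([117.0, 205.0, 35.0, 68.0], 0.74)]
wallet [([306.0, 153.0, 41.0, 27.0], 0.78), ([266.0, 269.0, 25.0, 28.0], 0.71)]
scene [('mtx', array([[464.035527
[... 994 characters left out ...]
ime': 1.1, 'joints': array([-1.33877752e+00,  2.58588616e-01,  1.53499314e+00, -4.06936620e-06,
        1.34799350e+00, -2.02813526e-01]), 'qvel': array([-0.00042074,  0.00025116, -0.0014861 , -0.00035063, -0.00027152,
       -0.00241695]), 'joint_torque': array([ 1.21890433e-03, -4.37203181e+01, -2.84312940e+01,  7.20899273e-02,
        3.10660503e-02, -2.24174705e-06]), 'tool_pos': array([ 0.23170765, -0.49882125,  0.21866163]), 'ee_rot': array([ 9.76457963e-01,  2.15707781e-01, -1.85716501e-06,  8.72658202e-06]), 'force': array([-0.82565129,  0.23197277, -0.63014234]), 'wrist_torque': array([-0.01261613, -0.00416133,  0.02000382]), 'grasp_force': 0.0, 'gripper_width': 0.09274387548280323}
```

Run:
```python
import cv2
a=cv2.imread("pics/top0.png")[130:370,100:560]; cv2.imwrite("pics/topc.png",cv2.resize(a,None,fx=1.73,fy=1.73,interpolation=2))
a=cv2.imread("pics/scene0.png")[70:470,140:500]; cv2.imwrite("pics/scenec.png",cv2.resize(a,None,fx=1.5,fy=1.5,interpolation=2))
```

```text
(no output)
```

View pics/topc.png

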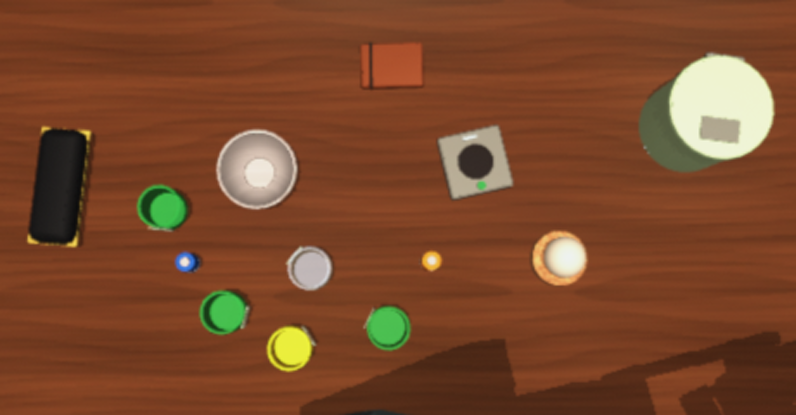

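View pics/scenec.png

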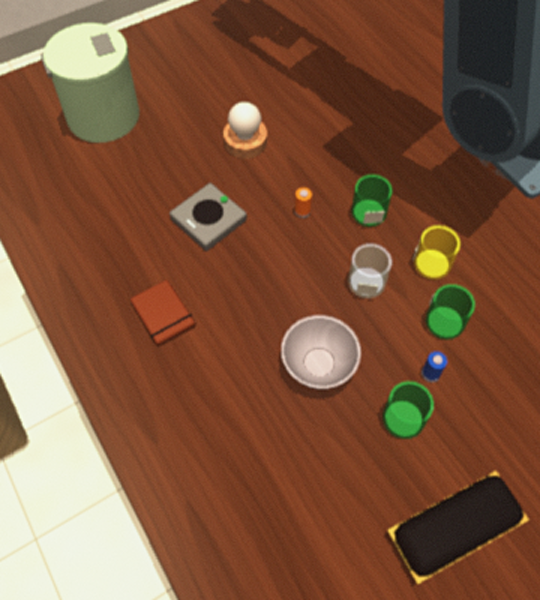

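The top view (crop coordinates) shows the clear jar at (309,268), blue cell (185,261), orange cell (431,260), bulb (566,257) in its ring, bowl (257,169), dock pad (475,161), and green/yellow look-alike jars at (162,208), (223,312), (388,328) and (289,348). The scene view agrees.

Run:
```python
from h import *
import json
# stored calibrations from shot 1,2
T=dict(mtx=[[555.91209422,0,319.84405587],[0,555.91209422,238.21508196],[0,0,1]],xyz=[0.38448251,0.01665519,1.35811788],attitude=[-0.03421149,0.04783534,0.71020957,-0.70152955])
S=dict(mtx=[[464.03552791,0,319.56839312],[0,464.03552791,239.24238463],[0,0,1]],xyz=[0.84326793,0.47226347,0.92135876],attitude=[0.07899042,0.27288341,0.92200559,0.26306054])
json.dump([T,S],open("cal.json","w"))
def t(p,z): return at(T,p[0]/1.73+100,p[1]/1.73+130,z)
def s(p,z): return at(S,p[0]/1.5+140,p[1]/1.5+70,z)
for n,p,q,z in [("jar",(309,268),(371,262),.066),("blue",(184.5,261),(437,356),.05),("orange",(431,260),(304,191),.05),("bulb",(567,257),(244,119),.058),("bowl",(257,169),(320,350),.045),("pad",(475,161),(208,211.5),.024),("button",(481,185),(224,199),.026),("wallet",(392,65),(163,312),.014),("ring",(559,258),(245,131),.026),("g1",(164,208),(409,402),.066),("g2",(225,312),(454,304),.066),("g3",(388,328),(373,193),.066),("y",(290,348),(440,243),.066)]:
    print(n,t(p,z)[:2].round(4),s(q,z)[:2].round(4))
C=[t(p,.022)[:2] for p in [(439,138),(498,125),(512,185),(453,199)]]; print(np.round(C,4),[np.linalg.norm(C[i]-C[i-1]).round(4) for i in range(4)],np.mean(C,0))
for i,j in((0,1),(3,2)): d=C[i]-C[j]; print(np.arctan2(-d[0],d[1]))
for i,j in((1,2),(0,3)): d=C[i]-C[j]; print(np.arctan2(d[1],d[0]))
```

```text
jar [0.4273 0.0876] [0.43   0.0913]
blue [0.4394 0.2566] [0.4362 0.2541]
orange [ 0.4365 -0.0772] [ 0.4332 -0.0794]
bulb [ 0.438  -0.2611] [ 0.4382 -0.2567]
bowl [0.5646 0.1595] [0.5651 0.1608]
pad [ 0.5755 -0.1436] [ 0.5745 -0.1421]
button [ 0.5412 -0.1509] [ 0.5409 -0.1491]
wallet [ 0.7167 -0.0294] [ 0.7175 -0.0231]
ring [ 0.438  -0.2567] [ 0.4362 -0.2584]
g1 [0.5102 0.2818] [0.5156 0.2894]
g2 [0.3704 0.1994] [0.3727 0.2088]
g3 [ 0.3464 -0.017 ] [ 0.3518 -0.0095]
y [0.322  0.1132] [0.3233 0.1183]
[[ 0.609  -0.0938]
 [ 0.6268 -0.1776]
 [ 0.5412 -0.195 ]
 [ 0.5224 -0.1116]] [np.float64(0.0884), np.float64(0.0857), np.float64(0.0873), np.float64(0.0854)] [ 0.57486486 -0.14450383]
0.2085613399824416
0.2218091600661909
0.19984738749173014
0.20314139836103134
```

```bash
python3 -m creep '0.9 -0.74 0 0 0 0.554 0.6; 0.9 -0.74 0 0 0 0.554 0.6; 0.9 -0.74 0 0 0 0.554 0.6; 0.9 -0.74 0 0 0 0.554 0.6; 0.9 -0.74 0 0 0 0.554 0.6; 0.9 -0.74 0 0 0 0.554 0.6; 0.9 -0.74 0 0 0 0.554 0.6; 0.9 -0.74 0 0 0 0.554 0.6' 20
python3 -m creep '0.5 -1 0.4 0 0 0 0.6; 0.5 -1 0.4 0 0 0 0.6; 0.5 -1 0.4 0 0 0 0.6; 0.5 -1 0.4 0 0 0 0.6; 0.5 -1 0.4 0 0 0 0.6; 0.5 -1 0.4 0 0 0 0.6; 0.5 -1 0.4 0 0 0 0.6; 0.5 -1 0.4 0 0 0 0.6'
```

```text
time: 1.77
tool_pos: [0.3332, -0.2879, 0.219]
ee_rot: [1.0, 0.001, 0.0, 0.001]
force: [-0.4, 0.1, 0.2]
gripper_width: 0.0562
grasp_force: 0.0
time: 2.43
tool_pos: [0.4329, -0.0889, 0.138]
ee_rot: [1.0, 0.001, -0.001, -0.0]
force: [-0.6, 0.8, 0.5]
gripper_width: 0.0557
grasp_force: 0.0
```

```bash
python3 -m creep '0.01 -0.055 0 0 0 0 0.6; 0.01 -0.055 0.2 0 0 0 0.6; 0.01 -0.055 0.4 0 0 0 0.6; 0.01 -0.055 0.55 0 0 0 0.6; 0.01 -0.055 0.62 0 0 0 0.6; 0.01 -0.055 0.62 0 0 0 0.6' 20
python3 -m creep '0 0 0 0 0 0 0.05; 0 0 0 0 0 0 0.05; 0 0 0 0 0 0 0.05; 0 0 0 0 0 0 0.05; 0 0 0 0 0 0 0.05; 0 0 0 0 0 0 0.05; 0 0 -0.3 0 0 0 0.05; 0 0 -0.5 0 0 0 0.05' 20
```

```text
time: 2.93
tool_pos: [0.4325, -0.0792, 0.0122]
ee_rot: [1.0, -0.001, -0.003, -0.001]
force: [-0.7, -0.2, 1.1]
gripper_width: 0.0558
grasp_force: 0.0
time: 3.6
tool_pos: [0.4323, -0.0767, 0.0969]
ee_rot: [1.0, -0.0, -0.003, -0.002]
force: [0.7, -1.6, -0.5]
gripper_width: 0.0253
grasp_force: 20.0
```

```bash
python3 -m creep '0.7 0.33 0 0 0 0 0.05; 0.7 0.33 0 0 0 0 0.05; 0.7 0.33 0 0 0 0 0.05; 0.7 0.33 0 0 0 0 0.05; 0.7 0.33 0 0 0 0 0.05; 0.7 0.33 0 0 0 0 0.05; 0.7 0.33 0 0 0 0 0.05; 0.7 0.33 0 0 0 0 0.05'
python3 - <<'E'
from h import *
for n,b in [("top",(330,180,100,80)),("scene",(220,150,120,100))]:
    c=camera(n); x,y,w,hh=b
    cv2.imwrite(f"pics/{n}1.png",cv2.resize(c["color"][y:y+hh,x:x+w],None,fx=5,fy=5,interpolation=2))
a=cv2.imread("pics/top1.png");b=cv2.imread("pics/scene1.png")
E
```

```text
time: 4.27
tool_pos: [0.5731, -0.1428, 0.0976]
ee_rot: [1.0, 0.0, -0.001, -0.0]
force: [-0.3, 1.2, -0.3]
gripper_width: 0.0253
grasp_force: 20.0
```

View pics/scene1.png

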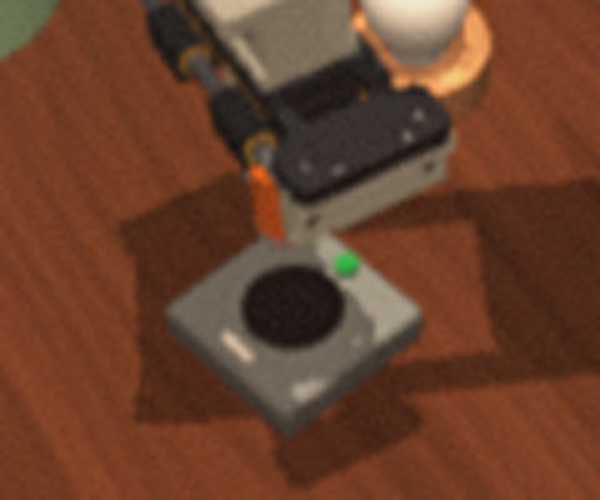

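The cell hangs upright in the fingers above the dock, and the pad at crop (293,306) matches my earlier fix, so I'm lowering it.

```bash
python3 -m creep '0 0 0.15 0 0 0 0.05; 0 0 0.25 0 0 0 0.05; 0 0 0.28 0 0 0 0.05; 0 0 0.29 0 0 0 0.05; 0 0 0.298 0 0 0 0.05; 0 0 0.298 0 0 0 0.05; 0 0 0.298 0 0 0 0.05; 0 0 0.298 0 0 0 0.05'
python3 -m creep '0 0 0 0 0 0 0.3; 0 0 0 0 0 0 0.5; 0 0 0 0 0 0 0.5; 0 0 0 0 0 0 0.5; 0 0 0 0 0 0 0.5; 0 0 -0.1 0 0 0 0.5; 0 0 -0.3 0 0 0 0.5; 0 0 -0.6 0 0 0 0.5'
```

```text
time: 5.03
tool_pos: [0.5753, -0.144, 0.0393]
ee_rot: [1.0, -0.0, 0.001, 0.0]
force: [-1.0, 0.2, 2.2]
gripper_width: 0.0258
grasp_force: 20.0
time: 5.7
tool_pos: [0.573, -0.1431, 0.1391]
ee_rot: [1.0, -0.0, -0.003, -0.001]
force: [1.8, -0.5, 1.3]
gripper_width: 0.0465
grasp_force: 0.0
```

```bash
python3 -m creep '-0.34 -1 0 0 0 0 0.5; -0.34 -1 0 0 0 0 0.5; -0.34 -1 0 0 0 0 0.5; -0.34 -1 0 0 0 0 0.5; -0.34 -1 0 0 0 0 0.5; -0.34 -1 0 0 0 0 0.5; -0.34 -1 0 0 0 0 0.5'
python3 -m creep '-0.34 -0.995 0 0 0 0 0.5; -0.34 -0.995 0 0 0 0 0.5; -0.34 -0.995 0 0 0 0 0.5; -0.34 -0.995 0 0 0 0 0.5; -0.34 -0.995 0 0 0 0 0.5; -0.34 -0.995 0 0 0 0 0.5; -0.34 -0.995 0.2 0 0 0 0.5; -0.34 -0.995 0.2 0 0 0 0.5'
python3 - <<'E'
from h import *
c=camera("top"); cv2.imwrite("pics/top2.png",cv2.resize(c["color"][170:330,170:410],None,fx=3,fy=3,interpolation=2))
c=camera("scene"); cv2.imwrite("pics/scene2.png",cv2.resize(c["color"][180:380,240:480],None,fx=3,fy=3,interpolation=2))
E
```

```text
time: 6.28
tool_pos: [0.5058, 0.0584, 0.1403]
ee_rot: [1.0, 0.002, 0.0, -0.0]
force: [-0.3, -0.5, -0.2]
gripper_width: 0.0462
grasp_force: 0.0
time: 6.95
tool_pos: [0.4365, 0.2538, 0.0956]
ee_rot: [1.0, 0.0, -0.003, 0.001]
force: [-1.7, -0.6, -0.6]
gripper_width: 0.0466
grasp_force: 0.0
```

View pics/scene2.png

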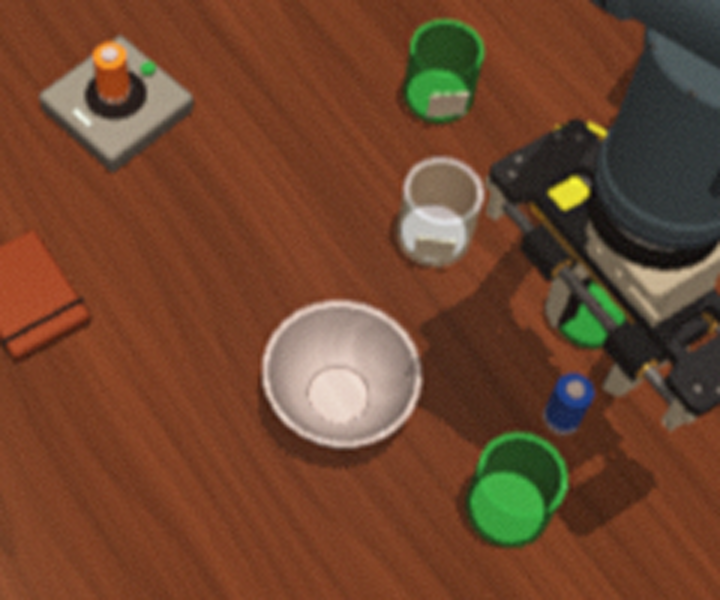

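View pics/top2.png

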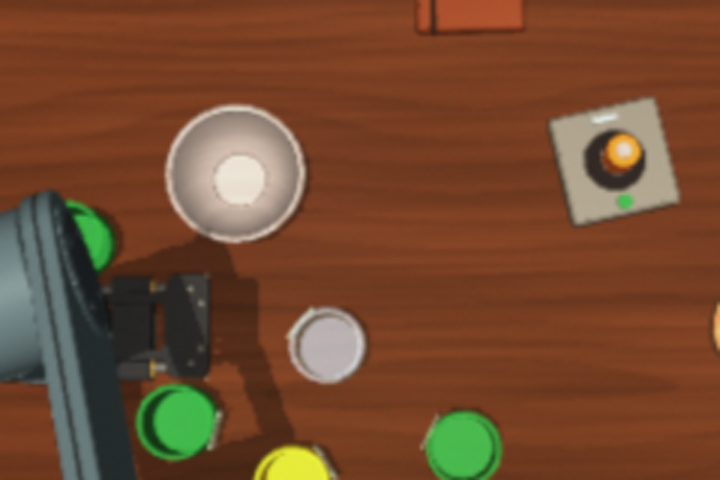

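The orange cell stands on the pad, with its tip at scene crop (110,47) and top crop (624,150). The blue cell stands free beneath the gripper, so I'm grasping it.

```bash
python3 -m creep '0.005 -0.005 0.1 0 0 0 0.5; 0.005 -0.005 0.2 0 0 0 0.5; 0.005 -0.005 0.3 0 0 0 0.5; 0.005 -0.005 0.38 0 0 0 0.5; 0.005 -0.005 0.41 0 0 0 0.5; 0.005 -0.005 0.41 0 0 0 0.5' 20
python3 -m creep '0 0 0 0 0 0 0.05; 0 0 0 0 0 0 0.05; 0 0 0 0 0 0 0.05; 0 0 0 0 0 0 0.05; 0 0 0 0 0 0 0.05; 0 0 0 0 0 0 0.05; 0 0 -0.3 0 0 0 0.05; 0 0 -0.6 0 0 0 0.05' 20
python3 - <<'E'
from h import *
import json
T,S=json.load(open("cal.json"))
print(at(T,378,220,.074),at(S,276.7,195.7,.074), "jar",at(T,279.2,285,.066),at(S,443/3+240,188/3+180,.066),"bowl",at(T,235.5/3+170,173/3+170,.045),at(S,342/3+240,373/3+180,.045))
E
```

```text
time: 7.55
tool_pos: [0.4404, 0.2551, 0.0179]
ee_rot: [1.0, -0.001, -0.001, 0.0]
force: [0.1, -1.1, 0.6]
gripper_width: 0.0464
grasp_force: 0.0
time: 8.22
tool_pos: [0.4372, 0.2554, 0.1]
ee_rot: [1.0, -0.0, -0.004, 0.001]
force: [1.1, 0.4, -0.8]
gripper_width: 0.0253
grasp_force: 20.0
[ 0.57547809 -0.1457823   0.074     ] [ 0.57189252 -0.14879712  0.074     ] jar [0.4270757  0.08624748 0.066     ] [0.42632663 0.08752287 0.066     ] bowl [0.56463851 0.15962819 0.045     ] [0.56524189 0.16334912 0.045     ]
```

```bash
python3 -m creep '0.6 0.25 0 0 0 0 0.05; 0.6 0.25 0 0 0 0 0.05; 0.6 0.25 0 0 0 0 0.05; 0.6 0.25 0 0 0 0 0.05; 0.6 0.25 0 0 0 0 0.05'
python3 -m creep '0.53 0.22 0 0 0 0 0.05; 0.53 0.22 0 0 0 0 0.05; 0.53 0.22 0 0 0 0 0.05; 0.53 0.22 0 0 0 0 0.05; 0.53 0.22 0 0 0 0 0.05; 0.53 0.22 0 0 0 0 0.05; 0.53 0.22 0 0 0 0 0.05; 0.53 0.22 0 0 0 0 0.05'
```

```text
time: 8.63
tool_pos: [0.5619, 0.2047, 0.1011]
ee_rot: [1.0, -0.002, 0.0, 0.0]
force: [-1.2, -0.5, -0.9]
gripper_width: 0.0256
grasp_force: 20.0
time: 9.3
tool_pos: [0.6641, 0.1633, 0.1016]
ee_rot: [1.0, 0.001, -0.001, -0.0]
force: [-0.1, 0.4, -1.5]
gripper_width: 0.0257
grasp_force: 20.0
```

```bash
python3 -m creep '0 0.01 0.2 0 0 0 0.05; 0 0.01 0.3 0 0 0 0.05; 0 0.01 0.37 0 0 0 0.05; 0 0.01 0.4 0 0 0 0.05; 0 0.01 0.42 0 0 0 0.05; 0 0.01 0.425 0 0 0 0.05; 0 0.01 0.425 0 0 0 0.05; 0 0.01 0.425 0 0 0 0.05'
python3 -m creep '0 0 0 0 0 0 0.05; 0 0 0 0 0 0 0.05'
```

```text
time: 9.97
tool_pos: [0.6655, 0.1608, 0.0187]
ee_rot: [1.0, 0.0, 0.001, -0.0]
force: [-3.4, -0.5, 5.2]
gripper_width: 0.0257
grasp_force: 20.0
time: 10.13
tool_pos: [0.6655, 0.1609, 0.0187]
ee_rot: [1.0, 0.0, 0.001, -0.0]
force: [-2.6, -0.4, 5.3]
gripper_width: 0.0257
grasp_force: 20.0
```

```bash
python3 -m creep '0 0 0 0 0 0 0.4; 0 0 0 0 0 0 0.5; 0 0 0 0 0 0 0.5; 0 0 0 0 0 0 0.5; 0 0 -0.2 0 0 0 0.5; 0 0 -0.4 0 0 0 0.5; 0 0 -0.6 0 0 0 0.5; 0 0 -0.7 0 0 0 0.5'
python3 -m creep '-0.8 0.25 0 0 0 -1 0.5; -0.8 0.25 0 0 0 -1 0.78; -0.8 0.25 0 0 0 -1 0.78; -0.8 0.25 0 0 0 -1 0.78; -0.8 0.25 0 0 0 -1 0.78; -0.8 0.25 0 0 0 -1 0.78; -0.8 0.25 0 0 0 -1 0.78; -0.8 0.25 0 0 0 -1 0.78'
python3 -m creep '-0.36 -0.19 0 0 0 -1 0.78; -0.36 -0.19 0 0 0 -1 0.78; -0.36 -0.19 0 0 0 -1 0.78; -0.36 -0.19 0 0 0 -1 0.78; -0.36 -0.19 0 0 0 -1 0.78; -0.36 -0.19 0 0 0 -1 0.78; -0.36 -0.19 0 0 0 -1 0.78; -0.36 -0.19 0 0 0 -1 0.78'
```

```text
time: 10.8
tool_pos: [0.6679, 0.1604, 0.1622]
ee_rot: [1.0, -0.0, 0.004, -0.0]
force: [1.4, -0.2, 0.5]
gripper_width: 0.0464
grasp_force: 0.0
time: 11.47
tool_pos: [0.5056, 0.1101, 0.1567]
ee_rot: [0.924, 0.383, 0.0, 0.0]
force: [0.4, 0.1, -0.6]
gripper_width: 0.0721
grasp_force: 0.0
time: 12.13
tool_pos: [0.4281, 0.0862, 0.1565]
ee_rot: [0.707, 0.707, 0.0, 0.0]
force: [0.1, -0.9, -0.4]
gripper_width: 0.0725
grasp_force: 0.0
```

```bash
python3 -m creep '0.005 0 0.2 0 0 0 0.78; 0.005 0 0.35 0 0 0 0.78; 0.005 0 0.45 0 0 0 0.78; 0.005 0 0.55 0 0 0 0.78; 0.005 0 0.62 0 0 0 0.78; 0.005 0 0.658 0 0 0 0.78; 0.005 0 0.658 0 0 0 0.78'
python3 -m creep '0 0 0 0 0 0 0.4; 0 0 0 0 0 0 0.4; 0 0 0 0 0 0 0.4; 0 0 0 0 0 0 0.4; 0 0 0 0 0 0 0.4; 0 0 -0.15 0 0 0 0.4; 0 0 -0.35 0 0 0 0.4; 0 0 -0.35 0 0 0 0.4' 25
```

```text
time: 12.72
tool_pos: [0.4269, 0.0872, 0.0234]
ee_rot: [0.708, 0.706, -0.001, -0.001]
force: [-0.5, -0.1, 0.3]
gripper_width: 0.0725
grasp_force: 0.0
time: 13.38
tool_pos: [0.4319, 0.0871, 0.1005]
ee_rot: [0.707, 0.707, 0.003, 0.004]
force: [1.5, -0.3, -0.8]
gripper_width: 0.0584
grasp_force: 25.0
```

```bash
python3 -m creep '-0.64 0.635 0 0 0 0 0.4; -0.64 0.635 0 0 0 0 0.4; -0.64 0.635 0 0 0 0 0.4; -0.64 0.635 0 0 0 0 0.4; -0.64 0.635 0 0 0 0 0.4; -0.64 0.635 0 0 0 0 0.4; -0.64 0.635 0 0 0 0 0.4'
python3 -m creep '0 0 0 0 0 0 0.4; 0 0 0 0 0 0 0.4'
```

```text
time: 13.97
tool_pos: [0.5545, -0.0413, 0.094]
ee_rot: [0.708, 0.706, -0.0, -0.001]
force: [-0.8, -0.5, -1.7]
gripper_width: 0.0588
grasp_force: 25.0
time: 14.13
tool_pos: [0.5536, -0.0397, 0.0945]
ee_rot: [0.707, 0.707, -0.0, -0.001]
force: [-0.2, 0.1, -0.2]
gripper_width: 0.0585
grasp_force: 25.0
```

Lowering from TCP z 0.0945 to about 0.024, which is 0.35 units.

```bash
python3 -m creep '0 0 0.15 0 0 0 0.4; 0 0 0.25 0 0 0 0.4; 0 0 0.31 0 0 0 0.4; 0 0 0.335 0 0 0 0.4; 0 0 0.345 0 0 0 0.4; 0 0 0.35 0 0 0 0.4; 0 0 0.35 0 0 0 0.4; 0 0 0.35 0 0 0 0.4'
python3 -m creep '0 0 0 0 0 0 0.4; 0 0 0.003 0 0 0 0.4; 0 0 0.003 0 0 0 0.4'
```

```text
time: 14.8
tool_pos: [0.5552, -0.0403, 0.0257]
ee_rot: [0.707, 0.707, 0.0, 0.001]
force: [-0.3, -0.0, -1.9]
gripper_width: 0.0586
grasp_force: 25.0
time: 15.05
tool_pos: [0.5553, -0.0404, 0.0256]
ee_rot: [0.707, 0.707, 0.0, 0.0]
force: [-4.1, 4.2, 9.3]
gripper_width: 0.0583
grasp_force: 25.0
```

```bash
python3 -m creep '0 0 0 0 0 0 0.7; 0 0 0 0 0 0 0.76; 0 0 0 0 0 0 0.76; 0 0 0 0 0 0 0.76; 0 0 -0.15 0 0 0 0.76; 0 0 -0.35 0 0 0 0.76; 0 0 -0.55 0 0 0 0.76; 0 0 -0.75 0 0 0 0.76'
python3 -m creep '-0.55 -0.29 0 0 0 0 0.78; -0.55 -0.29 0 0 0 0 0.78; -0.55 -0.29 0 0 0 0 0.78; -0.55 -0.29 0 0 0 0 0.78; -0.55 -0.29 0 0 0 0 0.78'
python3 -m creep '-0.55 -0.29 0 0 0 0 0.78; -0.55 -0.29 0 0 0 0 0.78; -0.55 -0.29 0 0 0 0 0.78; -0.55 -0.29 0 0 0 0 0.78; -0.55 -0.29 0 0 0 0 0.78'
python3 - <<'E'
from h import *
c=camera("top"); cv2.imwrite("pics/top3.png",cv2.resize(c["color"][170:320,220:450],None,fx=3.4,fy=3.4,interpolation=2))
c=camera("scene"); cv2.imwrite("pics/scene3.png",cv2.resize(c["color"][120:330,220:440],None,fx=2.8,fy=2.8,interpolation=2))
E
```

```text
time: 15.72
tool_pos: [0.5544, -0.0408, 0.1754]
ee_rot: [0.707, 0.707, -0.0, -0.001]
force: [0.9, 0.1, -0.4]
gripper_width: 0.0708
grasp_force: 0.0
time: 16.13
tool_pos: [0.4961, -0.1527, 0.1742]
ee_rot: [0.709, 0.705, 0.0, 0.0]
force: [0.5, 0.6, -0.1]
gripper_width: 0.0723
grasp_force: 0.0
time: 16.55
tool_pos: [0.4388, -0.2616, 0.1739]
ee_rot: [0.708, 0.706, 0.0, -0.0]
force: [-0.0, 0.5, -0.6]
gripper_width: 0.0728
grasp_force: 0.0
```

View pics/top3.png

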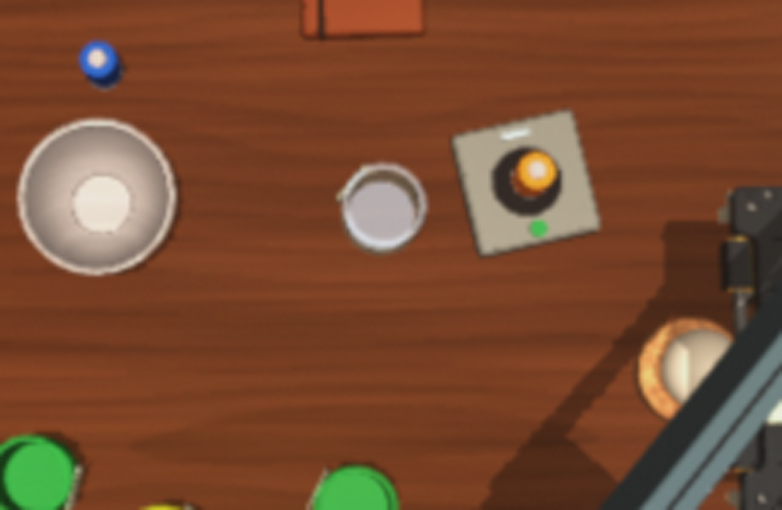

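View pics/scene3.png

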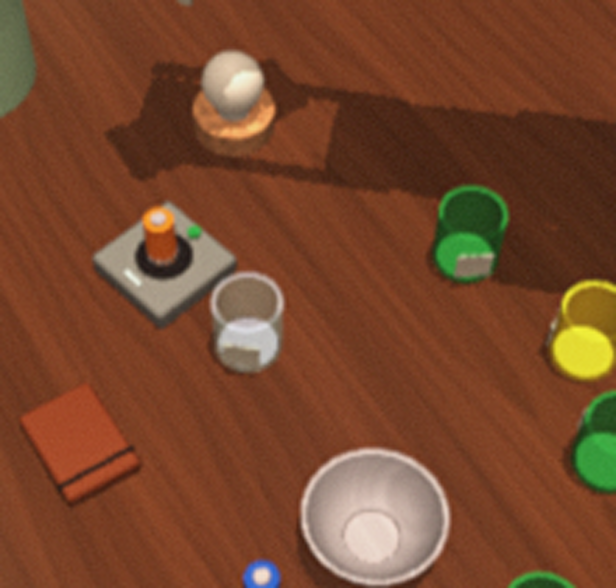

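The jar stands left of the dock at (384,206) in the top crop. The blue cell is behind the bowl at (97,59), and the bulb is in its ring at scene crop (233,84).

Run:
```python
from h import *
import json
T,S=json.load(open("cal.json"))
t=lambda u,v,z: at(T,u/3.4+220,v/3.4+170,z)[:2].round(4)
s=lambda u,v,z: at(S,u/2.8+220,v/2.8+120,z)[:2].round(4)
for n,p,q,z in [("jar",(384,206),(247,302),.066),("blue",(97,59),(262,576),.05),("bowl",(97,196),(375,516),.045),("pad",(527,181),(163,256),.024),("orange",(537,171),(158,219),.074),("bulb",(527,181),(233,84),.058)]: print(n,t(*p,z),s(*q,z))
a=.207; j=(np.array([.5535,-.0400])-[.575,-.143]); print(j@[np.cos(a),np.sin(a)], j@[-np.sin(a),np.cos(a)])
```

```text
jar [ 0.5527 -0.0403] [ 0.5538 -0.0377]
blue [0.6611 0.1592] [0.6617 0.1612]
bowl [0.5647 0.1596] [0.5653 0.1632]
pad [ 0.5751 -0.1446] [ 0.5761 -0.1416]
orange [ 0.5748 -0.1456] [ 0.576  -0.1427]
bulb [ 0.5702 -0.1405] [ 0.4382 -0.2539]
0.0001280462782037947 0.10521992969086527
```

```bash
python3 -m creep '0.018 0 0.15 0 0 0 0.78; 0.018 0 0.3 0 0 0 0.78; 0.018 0 0.45 0 0 0 0.78; 0.018 0 0.55 0 0 0 0.78; 0.018 0 0.6 0 0 0 0.78; 0.018 0 0.62 0 0 0 0.78; 0.018 0 0.62 0 0 0 0.78'
python3 -m creep '0 0 0 0 0 0 0.4; 0 0 0 0 0 0 0.4; 0 0 0 0 0 0 0.4; 0 0 0 0 0 0 0.4; 0 0 0 0 0 0 0.4; 0 0 0 0 0 0 0.4' 12
```

```text
time: 17.23
tool_pos: [0.4394, -0.256, 0.0498]
ee_rot: [0.707, 0.708, 0.0, -0.001]
force: [-0.4, -1.0, 0.0]
gripper_width: 0.0725
grasp_force: 0.0
time: 17.73
tool_pos: [0.4396, -0.258, 0.0514]
ee_rot: [0.707, 0.707, 0.0, 0.001]
force: [0.8, 0.1, 6.3]
gripper_width: 0.0551
grasp_force: 12.0
```

```bash
python3 -m creep '0 0 -0.03 0 0 0 0.4; 0 0 -0.08 0 0 0 0.4; 0 0 -0.15 0 0 0 0.4; 0 0 -0.25 0 0 0 0.4; 0 0 -0.35 0 0 0 0.4; 0 0 -0.45 0 0 0 0.4; 0 0 -0.5 0 0 0 0.4; 0 0 -0.5 0 0 0 0.4'
python3 - <<'E'
from h import *
c=camera("top"); cv2.imwrite("pics/top4.png",cv2.resize(c["color"][220:320,360:480],None,fx=4,fy=4,interpolation=2))
c=camera("scene"); cv2.imwrite("pics/scene4.png",cv2.resize(c["color"][80:200,240:360],None,fx=4.5,fy=4.5,interpolation=2))
E
```

```text
time: 18.4
tool_pos: [0.44, -0.2583, 0.153]
ee_rot: [0.707, 0.707, 0.0, 0.003]
force: [0.9, -0.7, -1.1]
gripper_width: 0.0557
grasp_force: 12.0
```

View pics/scene4.png

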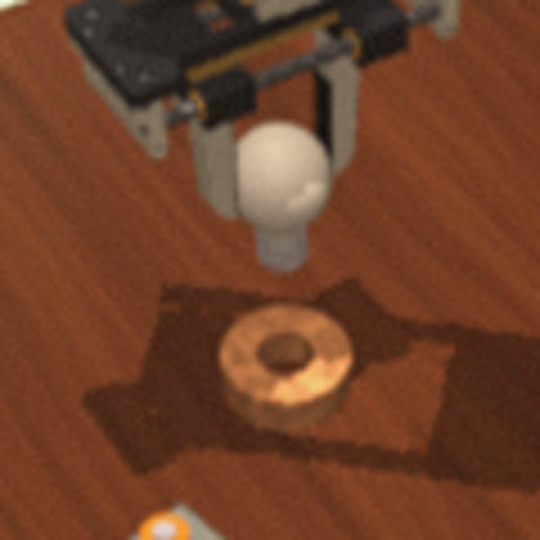

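The bulb is held upright, cap down, with its ball at crop (283,178), and the ring below is empty. Next I work out the ball's offset from the TCP.

Run:
```python
from h import *
import json
T,S=json.load(open("cal.json"))
o,d=ray(S,283/4.5+240,178/4.5+80); print(o+d*(.440-o[0])/d[0])
print(at(S,283/4.5+240,178/4.5+80,.161))
```

```text
[ 0.44       -0.2466657   0.16594961]
[ 0.4373577  -0.25137628  0.161     ]
```

```bash
python3 -m creep '0.54 0.285 0 0 0 0 0.4; 0.54 0.285 0 0 0 0 0.4; 0.54 0.285 0 0 0 0 0.4; 0.54 0.285 0 0 0 0 0.4; 0.54 0.285 0 0 0 0 0.4; 0.54 0.285 0 0 0 0 0.4'
python3 -m creep '0.535 0.285 0 0 0 0 0.4; 0.535 0.285 0 0 0 0 0.4; 0.535 0.285 0 0 0 0 0.4; 0.535 0.285 0 0 0 0 0.4; 0.535 0.285 0 0 0 0 0.4; 0.535 0.285 0 0 0 0 0.4'
python3 -m creep '0 0 0.1 0 0 0 0.4; 0 0 0.15 0 0 0 0.4; 0 0 0.18 0 0 0 0.4; 0 0 0.18 0 0 0 0.4; 0 0 0.18 0 0 0 0.4'
python3 - <<'E'
from h import *
c=camera("top"); cv2.imwrite("pics/top5.png",cv2.resize(c["color"][180:280,280:400],None,fx=4,fy=4,interpolation=2))
c=camera("scene"); cv2.imwrite("pics/scene5.png",cv2.resize(c["color"][160:280,240:360],None,fx=4.5,fy=4.5,interpolation=2))
E
```

```text
time: 19.0
tool_pos: [0.4951, -0.149, 0.149]
ee_rot: [0.707, 0.707, -0.001, -0.001]
force: [-0.2, -0.5, -0.5]
gripper_width: 0.0555
grasp_force: 12.0
time: 19.5
tool_pos: [0.5522, -0.0437, 0.1495]
ee_rot: [0.707, 0.707, -0.001, -0.0]
force: [0.8, -0.3, -0.6]
gripper_width: 0.0552
grasp_force: 12.0
time: 19.92
tool_pos: [0.5524, -0.0431, 0.114]
ee_rot: [0.708, 0.707, -0.0, -0.0]
force: [-0.2, -0.1, 0.9]
gripper_width: 0.0553
grasp_force: 12.0
```

View pics/scene5.png

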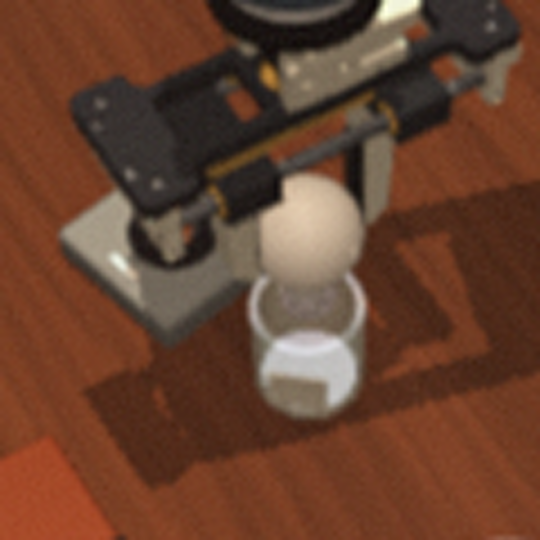

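The ball is at crop (310,231), straight above the jar's mouth, whose rim is at (307,307). The cap is inside the mouth.

Run:
```python
from h import *
import json
T,S=json.load(open("cal.json"))
f=lambda u,v:(u/4.5+240,v/4.5+160)
for z in(.12,.122,.125): print(z,at(S,*f(310,231),z))
print(at(S,*f(307,307),.066))
```

```text
0.12 [ 0.54865876 -0.04150202  0.12      ]
0.122 [ 0.54939403 -0.04021979  0.122     ]
0.125 [ 0.55049694 -0.03829644  0.125     ]
[ 0.55428583 -0.03686906  0.066     ]
```

```bash
python3 -m creep '0 0.006 0.05 0 0 0 0.4; 0 0.006 0.09 0 0 0 0.4; 0 0.006 0.12 0 0 0 0.4; 0 0.006 0.14 0 0 0 0.4; 0 0.006 0.16 0 0 0 0.4; 0 0.006 0.175 0 0 0 0.4; 0 0.006 0.18 0 0 0 0.4; 0 0.006 0.18 0 0 0 0.4'
python3 -m creep '0 0 0.002 0 0 0 0.4; 0 0 0.004 0 0 0 0.4; 0 0 0.006 0 0 0 0.4; 0 0 0.006 0 0 0 0.4'
```

```text
time: 20.68
tool_pos: [0.554, -0.0422, 0.0779]
ee_rot: [0.707, 0.707, -0.0, -0.0]
force: [-0.9, 0.4, -0.7]
gripper_width: 0.0553
grasp_force: 12.0
time: 21.02
tool_pos: [0.5542, -0.0423, 0.0771]
ee_rot: [0.707, 0.707, 0.0, 0.0]
force: [-0.1, 0.4, -0.2]
gripper_width: 0.0556
grasp_force: 12.0
```

```bash
python3 -m creep '0 0 0.005 0 0 0 0.4; 0 0 0.008 0 0 0 0.4; 0 0 0.01 0 0 0 0.4; 0 0 0.01 0 0 0 0.4'
python3 -m creep '0 0 0.003 0 0 0 0.4; 0 0 0.006 0 0 0 0.4; 0 0 0.008 0 0 0 0.4; 0 0 0.008 0 0 0 0.4'
```

```text
time: 21.35
tool_pos: [0.5543, -0.0422, 0.0751]
ee_rot: [0.707, 0.707, 0.0, 0.0]
force: [-0.1, -0.0, 0.3]
gripper_width: 0.0552
grasp_force: 12.0
time: 21.68
tool_pos: [0.5543, -0.0423, 0.0735]
ee_rot: [0.707, 0.707, 0.0, 0.0]
force: [0.8, 1.2, 1.8]
gripper_width: 0.0554
grasp_force: 12.0
```

```bash
python3 -m creep '0 0 0.003 0 0 0 0.4; 0 0 0.003 0 0 0 0.62; 0 0 0.003 0 0 0 0.65; 0 0 0.003 0 0 0 0.7; 0 0 0.003 0 0 0 0.78; 0 0 0.003 0 0 0 0.78; 0 0 0.003 0 0 0 0.78; 0 0 0.003 0 0 0 0.78'
python3 -m creep '0 0 -0.05 0 0 0 0.78; 0 0 -0.15 0 0 0 0.78; 0 0 -0.3 0 0 0 0.78; 0 0 -0.5 0 0 0 0.78; 0 0 -0.7 0 0 0 0.78'
python3 -m creep '-1 -0.6 0 0 0 0 0.78; -1 -0.6 0 0 0 0 0.78; -1 -0.6 0 0 0 0 0.78; -1 -0.6 0 0 0 0 0.78; -1 -0.6 0 0 0 0 0.78; -1 -0.6 0 0 0 0 0.78; -1 -0.6 0 0 0 0 0.78'
python3 - <<'E'
from h import *
c=camera("top"); cv2.imwrite("pics/top6.png",cv2.resize(c["color"][170:320,220:450],None,fx=3.4,fy=3.4,interpolation=2))
c=camera("scene"); cv2.imwrite("pics/scene6.png",cv2.resize(c["color"][160:340,230:440],None,fx=3,fy=3,interpolation=2))
E
```

```text
time: 22.35
tool_pos: [0.554, -0.0423, 0.0727]
ee_rot: [0.707, 0.707, -0.0, -0.0]
force: [0.1, 0.6, 0.8]
gripper_width: 0.0724
grasp_force: 0.0
time: 22.77
tool_pos: [0.5532, -0.042, 0.2144]
ee_rot: [0.707, 0.707, -0.0, -0.001]
force: [0.9, 0.1, 0.1]
gripper_width: 0.0727
grasp_force: 0.0
time: 23.35
tool_pos: [0.4319, -0.2463, 0.2137]
ee_rot: [0.709, 0.705, -0.001, 0.001]
force: [-0.1, 0.4, 0.1]
gripper_width: 0.0723
grasp_force: 0.0
```

View pics/scene6.png

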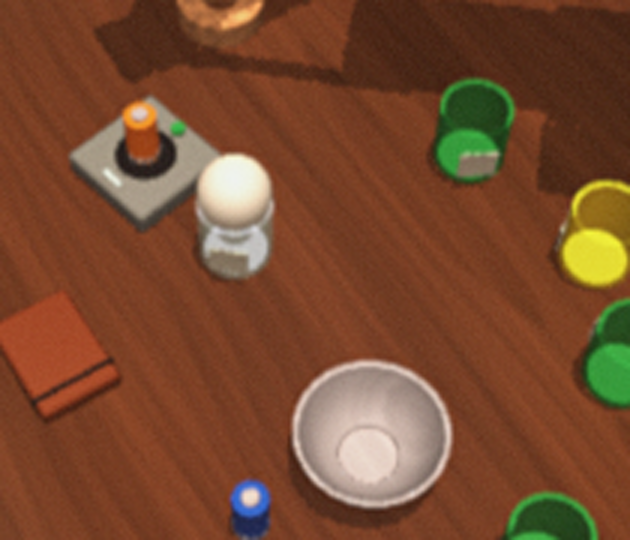

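View pics/top6.png

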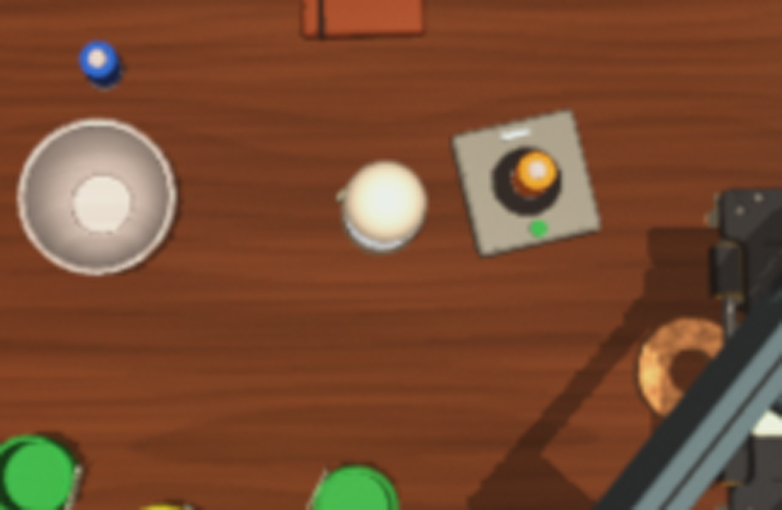

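The ball sits centred on the jar's mouth at top crop (385,202), where the rim was at (384,206). The orange cell is on the pad, the blue cell is upright behind the bowl, and the bowl and wallet haven't moved. Handing in.

```bash
python3 -c "
from cell import arm
print(arm.sign_off())"
```

```text
the job is handed in; nothing more can be done
None
```

I handed the job in after about 23 s of robot time: the last pictures show the orange cell on the pad, the jar beside the dock with the bulb in its mouth, and the blue cell behind the bowl, but no verdict came back.

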